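Measure the free gap on the closet riser with a spring tape and lock it

ROBOT

A 6-joint arm with a two-finger parallel gripper is mounted at the origin on the work surface. World frame = base frame: x ahead of the robot, y to its left, z up, the work surface at z = 0. Lengths are in m, angles in rad, forces in N, time in s.
With the tool pointing down it reaches from about 0.425 to 0.95 m from the base axis. Payload 3.5 kg.
Tool frame: the origin (TCP) lies at the very end of the fingers, on their centre line; the grasp point (between the pads) lies 19 mm behind it; z points along the fingers, y is the direction in which the jaws open and shut (so a half turn about z gives the same grasp; the last joint's range is limited). The gripper opens to 85 mm and grips with 20 to 120 N. Pads are 22 mm wide; open, the fingers measure 114 mm over their backs; the gripper's body (76 mm by 85 mm) begins 54 mm behind the grasp point. The pads swing forward as they close: fully open they stand 13 mm farther back than shut.
Start: joints at [-1.273, 0.286, 1.577, -0, 1.279, -0.15], TCP at [0.292, -0.608, 0.231] pointing down, gripper open.
Joint ranges: [-2.77, 2.77], [-0.9, 2.22], [0.21, 2.48], [-1.53, 4.67], [0.24, 2.81], [-2.84, 2.84]. Speed limits (rad/s): [2.79, 2.79, 3.14, 3.14, 3.14, 3.14].

INTERFACE

Orientations are given as a unit quaternion [x, y, z, w].
In Python, from plant import ctrl, eyes, ticket gives the robot as it stands.
- The arm moves only by the tool send_rows, never from a script. Its arguments are lists of equal length, an entry for each row: "translation": the shift along the tool's x, y, z in units of 30 mm (1.0 is 30 mm), a list of three; "rotation": the turn, a rotation vector about the tool's x, y, z in units of 5 degrees (1.0 is 5 degrees), a list of three; "grip": the finger opening in mm, from 0 to 85.4. A call has 1 to 5 rows; each row shifts and turns the commanded pose from where the row before left it, along the tool's axes as they then stand; what a row does not reach is not made up. A row lasts 1/8 s, in which the tool goes at most 62.5 mm and 10.7 degrees, less where a joint would pass 70% of its speed; a pose out of reach is approached as far as the arm can. A call is refused whole if a number of a shift passes 1 or a number of a turn 1, either way. A call with a gripper value outside its range is refused whole. The fingers move at their own pace and stop on an object; "squeeze" is the grip in N (left out, the last holds). Time passes only in rows, so rows that do not move let the fingers close. It gives the time, the measured TCP pose, the force and the opening at its end, in the units of the state.
- ctrl.get_state(): the state, without advancing time (a new reading comes with each control period).
- eyes.read_camera(name): name is "scene" or "side" or "wrist"; returns a dict with "image" (480x640x3 uint8, blue, green, red), "mtx" (3x3 intrinsics, pixels), "xyz" and "orientation" of the camera in the world; the wrist camera has in their place "hand_eye" (4x4, takes a point from camera to tool coordinates, whose origin is the TCP and whose axes are the flange's). Camera axes: x right, y down, z forward; pixel columns grow to the right and rows downward; lengths in m; the calibration is good to about 2 mm. A picture is of the moment at which its call begins: read the wrist's pose just before it. There is no depth.
- ticket.sign_off(): hands the job in, once; it reports no verdict.
The state is a dict: "time": time; "qpos": joint angles; "dq": joint speeds; "joint_efforts": joint torques, N m; "eef_pos": TCP position; "tcp_rot": TCP orientation; "contact_force": force on the tool from outside, world axes, zero at the start; "wrist_torque": the same for the moment, N m; "opening": opening from 0.0 (shut) to 1.0 (fully open).
Only numpy, scipy, OpenCV 4.12 (cv2) and the standard library are available. Lean on these libraries where they do the work, as an engineer would, in place of code of your own. Each camera call takes 0.05 s, during which the arm holds its last target. There are 200 camera calls.

TASK

Measure the free length between the lip of the maple riser and the clear organizer: take the tape measure by its red lock, set it on the riser with its hook over the outside of the lip, and back it away straight against its spring until the back of the case bears lightly against the organizer. Still holding it there, press the red lock fully down, firmly but without hammering, and let go so that the tape stays stretched across the gap, flat, square and locked. Do not lock it earlier, do not push hard on the organizer, and leave the headlamp, quickdraw, dish and light switch alone.

Things in the scene. Friction and masses are not known exactly. Their poses are not given: they have to be found in the camera images.
- tape: Loose yellow pocket tape measure, case 36 (x) x 80 (y) x 48 (z) mm, about 0.35 kg; origin at the centre of its underside. It starts upright on the shelf, retracted. The steel-hooked blade leaves the -y end of the case; +y is its back end. The lock stands on its top. Left unlocked and unheld, the spring pulls the case towards the hooked end.
- tape_blade (a joint): How far the blade is drawn out, m: 0 retracted (hook tab then still stands 20 mm ahead of the case), 0.072 fully out. The spring pulls it in with 2.5 N at 0, rising by 0.25 N per 10 mm. The blade is 25 mm wide, 3 mm thick with two ridges on top, its lower face 11 mm above the level of the case's underside.
- tape_hook (a point): Middle of the lower edge of the hook tab, on the inner side (facing the case) that bears on the lip. Tab 25 mm wide, 2.5 mm thick (all of it beyond this point), reaching down from the blade to 1 mm above the level of the case's underside. With the blade in, it lies 60 mm from the case's centre towards -y.
- tape_back (a point): Middle of the case's flat back face, 40 mm from the case's centre towards the tape's +y, 20 mm above the underside.
- tape_lock (a joint): How far the red lock is pressed down, m: 0 up (free), 0.006 fully down (locked). It is stiff and stays where it is put: it starts to move at about 7 N, the brake grips the blade from about 0.003, and fully down takes about 12 N, where it meets a hard stop; press no harder than about 25 N. Pulled up with over 7 N it unlocks again.
- lock_grip (a point): Centre of the top of the red lock: an upright block 22 (tape x) x 36 (tape y) x 34 mm tall, standing on the case top and sinking 6 mm into it when pressed. Made to be pinched across its 22 mm width; it can be pressed down without letting go. Its top is 82 mm above the case's underside when up.
- riser: Fixed maple step board 130 (x) x 300 (y) x 40 (z) mm standing on the shelf; origin at the centre of its underside. Its top face, 40 mm up, carries the dark lip along the -y end and the organizer towards the +y end.
- riser_lip (a point): Middle of the top outer edge of the lip, which is 8 mm thick, 8 mm tall above the board's top and runs along the whole -y end of the riser (130 mm, along riser x). Its outer face looks to riser -y; beyond it is free air down to the shelf. Axes as the riser's.
- organizer: Fixed clear plastic organizer box with closed lid, blue trim and small things inside, 115 (x) x 120 (y) x 50 (z) mm, screwed on the riser top; origin at the centre of its underside, axes parallel to the riser's. Fragile: it stands no more than 10 N from the tape.
- organizer_face (a point): Middle of the lower edge of the organizer's wall that faces the lip (riser -y side); the wall is flat and upright, parallel to the lip. Between 130 and 162 mm from the outer face of the lip.
- headlamp: Loose grey headlamp about 55 x 78 x 35 mm; origin at the centre of its underside. Leave alone.
- quickdraw: Loose silver pair of carabiners on a black bar, about 40 x 190 x 10 mm, lying along its own y; origin at its middle, underside. Leave alone.
- dish: Loose blue ceramic dish, 110 mm across, 32 mm tall; origin at the centre of its underside. Leave alone.
- led_switch (a joint): Small white toggle switch fixed on the shelf left of the riser, its lever's angle (0 as it stands, rad). Leave alone.

How it is judged:
On the way, in this order (a step that is already met when the one before it is completed fails the run):
1. the hook has caught on the outer face of the lip and the spring is being drawn, lock still up (y of tape_hook in the frame of riser_lip between -0.004 and 0.002 m and z of tape_hook in the frame of riser_lip below -0.004 m and x of tape_hook in the frame of riser_lip between -0.055 and 0.055 m and value of joint tape_blade above 0.01 m and value of joint tape_lock below 0.003 m), for 0.1 s.
2. the case is backed against the organizer and bears lightly on it, flat on the riser, lock still up (y of tape_hook in the frame of riser_lip between -0.004 and 0.002 m and z of tape_hook in the frame of riser_lip below -0.004 m and x of tape_hook in the frame of riser_lip between -0.055 and 0.055 m and y of tape_back in the frame of organizer_face between -0.004 and 0.003 m and x of tape_back in the frame of organizer_face between -0.05 and 0.05 m and angle between tape's own z axis and vertical below 0.06 rad and angle between the y axis of tape and the y axis of riser, either way round below 0.08 rad and contact force between tape and organizer above 0.8 N and value of joint tape_lock below 0.003 m), for 0.2 s.
3. the lock is pressed down while the case is at the organizer and the hook on the lip (y of tape_hook in the frame of riser_lip between -0.004 and 0.002 m and z of tape_hook in the frame of riser_lip below -0.004 m and x of tape_hook in the frame of riser_lip between -0.055 and 0.055 m and y of tape_back in the frame of organizer_face between -0.004 and 0.003 m and x of tape_back in the frame of organizer_face between -0.05 and 0.05 m and value of joint tape_lock above 0.0048 m), for 0.1 s.
At the end, for the whole second after the job is handed in: Tape flat (0.06 rad) and square (0.08 rad) on the riser, hook over the lip (4 mm or more below its top) and against its outer face (within 4 mm), back of the case within 4 mm of the organizer, lock at least 4.8 mm down, released, at rest (all of step 3 and angle between tape's own z axis and vertical below 0.06 rad and angle between the y axis of tape and the y axis of riser, either way round below 0.08 rad and z of tape in the frame of riser below 0.043 m and linear speed of tape below 0.01 m/s and contact force between the fingers and tape below 0.05 N); the robot touches nothing.
It fails at once if the organizer is pushed with more than 10 N (contact force between tape and organizer above 10 N).
It fails at once if the tape is hammered on the riser with more than 40 N (contact force between tape and riser above 40 N).
It fails at once if the headlamp, quickdraw or dish is moved more than 20 mm (distance of any of headlamp, quickdraw, dish from where it was at the start of the episode above 0.02 m).
It fails at once if the light switch is flipped (value of joint led_switch above 0.3 rad).
It also fails if it takes over 64 s, if anything falls off the work surface, if the arm or the gripper's body presses on something with over 40 N, if the wrist force passes 120 N, or if a joint passes its speed limit or range.

## Working session

There is one attempt and no reset: what is moved stays moved. The work goes in short steps, Python scripts to look and compute and a tool call to move; the robot and the scene stay as the last step left them, time stands still between calls to the robot, and variables do not carry over. Pictures are saved under pics/ and viewed, about 8 in all and at most 12, crops included, and the job is handed in when it is done.

Besides the shell and the picture viewer there is one more tool, called after "Request:" as name(argument=value, ...), one argument or row to a line, values as JSON. send_rows: Moves the arm, as the interface text tells. Its arguments: {"type":"object","properties":{"translation":{"type":"array"},"rotation":{"type":"array"},"grip":{"type":"array"},"squeeze":{"type":"number"}},"required":["translation","rotation","grip"]}

```bash
mkdir -p pics
cat > h.py <<'E'
import numpy as np, cv2
from scipy.spatial.transform import Rotation as R
from plant import ctrl, eyes, ticket
def cam(name,save=None):
    s=ctrl.get_state(); d=eyes.read_camera(name)
    if 'hand_eye' in d:
        T=np.eye(4);T[:3,:3]=R.from_quat(s['tcp_rot']).as_matrix();T[:3,3]=s['eef_pos']
        W=T@np.array(d['hand_eye'])
    else:
        W=np.eye(4);W[:3,:3]=R.from_quat(d['orientation']).as_matrix();W[:3,3]=d['xyz']
    if save: cv2.imwrite(save,d['image'])
    return d['image'],np.array(d['mtx']),W
def ray(K,W,uv):
    return W[:3,3],W[:3,:3]@np.linalg.inv(K)@np.array([uv[0],uv[1],1.])
def onz(K,W,uv,z):
    o,v=ray(K,W,uv); return o+v*(z-o[2])/v[2]
def proj(K,W,P):
    p=K@(W[:3,:3].T@(np.asarray(P)-W[:3,3])); return p[:2]/p[2]
E
python3 - <<'E'
from h import *
for n in("scene","side"):
    im,K,W=cam(n,f"pics/{n}1.png"); np.savez(f"{n}.npz",K=K,W=W)
    print(n,K[0,0],W.round(3).tolist())
print(ctrl.get_state())
E
```

```text
scene 460.40848134477125 [[0.241, 0.782, -0.575, 1.078], [0.97, -0.192, 0.147, -0.14], [0.005, -0.593, -0.805, 0.783], [0.0, 0.0, 0.0, 1.0]]
side 440.47912554370396 [[0.994, -0.049, 0.102, 0.471], [-0.111, -0.586, 0.803, -0.725], [0.021, -0.809, -0.588, 0.615], [0.0, 0.0, 0.0, 1.0]]
{'time': 0.1, 'qpos': array([-1.27299487e+00,  2.87123754e-01,  1.57800841e+00,  9.30152917e-06,
        1.27859721e+00, -1.50003267e-01]), 'dq': array([ 0.00257312, -0.00128179, -0.00321338, -0.00126495,  0.00093819,
       -0.00018735]), 'joint_efforts': array([ 1.31104578e-03, -4.07297230e+01, -2.93699867e+01, -1.56536366e-04,
        3.41230399e-03, -2.97920472e-06]), 'eef_pos': array([ 0.29212046, -0.60786843,  0.23006639]), 'tcp_rot': array([ 9.75038152e-01,  2.22034819e-01, -7.44389873e-05, -1.06577334e-03]), 'contact_force': array([-0.86119432, -0.79633784, -0.57815776]), 'wrist_torque': array([ 0.0030886 ,  0.01195895, -0.01613153]), 'opening': 1.0009810800973085}
```

View pics/scene1.png

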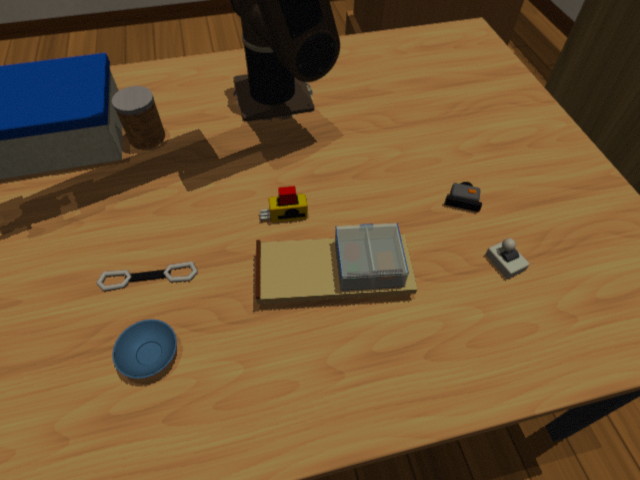

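View pics/side1.png

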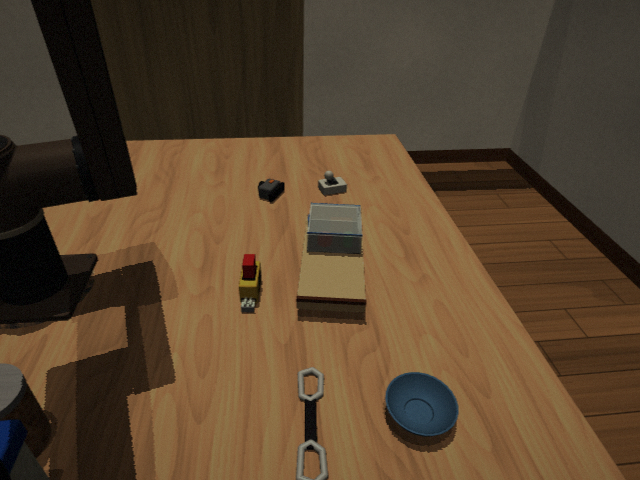

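The scene view shows the tape at about (288,208) with its hook to the left at (265,215). The riser's dark lip is at (258,270) and the organizer at (370,257). The side view agrees, with the lock at (249,262) and the lip edge at (332,300).

```bash
cat >> h.py <<'E'
def mask(im,lo,hi):
    m=cv2.inRange(cv2.cvtColor(im,cv2.COLOR_BGR2HSV),lo,hi); return m
def red(im): return mask(im,(0,180,70),(6,255,255))|mask(im,(174,180,70),(180,255,255))
def blob(m):
    c=max(cv2.findContours(m,0,2)[0],key=cv2.contourArea); return c
E
python3 - <<'E'
from h import *
o=[];
for n in("scene","side"):
    im=cv2.imread(f"pics/{n}1.png");d=np.load(f"{n}.npz");K,W=d['K'],d['W']
    c=blob(red(im)); x,y,w,h=cv2.boundingRect(c); m=cv2.moments(c); uv=(m['m10']/m['m00'],m['m01']/m['m00'])
    print(n,(x,y,w,h),uv); o.append(ray(K,W,uv))
    pts={'scene':[(258,240,.048),(259,301,.048),(336,227,.09),(399,225,.09),(413,292,.04),(265,215,.012)],'side':[(299,300,.048),(365,302,.048),(308,235,.09),(361,235,.09),(248,305,.012)]}[n]
    for p in pts: print(p,onz(K,W,p[:2],p[2]).round(3))
(a,u),(b,v)=o
st=np.linalg.lstsq(np.c_[u,-v],b-a,rcond=None)[0]; print((a+u*st[0]).round(3),(b+v*st[1]).round(3))
E
```

```text
scene (279, 186, 17, 10) (286.65264797507785, 190.41744548286601)
(258, 240, 0.048) [ 0.52  -0.122  0.048]
(259, 301, 0.048) [ 0.656 -0.143  0.048]
(336, 227, 0.09) [0.556 0.027 0.09 ]
(399, 225, 0.09) [0.581 0.146 0.09 ]
(413, 292, 0.04) [0.701 0.138 0.04 ]
(265, 215, 0.012) [ 0.429 -0.095  0.012]
side (243, 254, 12, 12) (248.40825688073394, 259.5)
(299, 300, 0.048) [ 0.525 -0.131  0.048]
(365, 302, 0.048) [ 0.646 -0.147  0.048]
(308, 235, 0.09) [0.556 0.016 0.09 ]
(361, 235, 0.09) [0.666 0.007 0.09 ]
(248, 305, 0.012) [ 0.429 -0.098  0.012]
[ 0.433 -0.045  0.082] [ 0.434 -0.045  0.082]
```

Request:
send_rows(
  translation=[
    [0.835,-0.99,0.0],
    [0.835,-0.99,0.0],
    [0.835,-0.99,0.0],
    [0.835,-0.99,0.0],
    [0.835,-0.99,0.0],
  ],
  rotation=[
    [0,0,0],
    [0,0,0],
    [0,0,0],
    [0,0,0],
    [0,0,0],
  ],
  grip=[85,85,85,85,85],
)

```text
time: 0.72
eef_pos: [0.3409, -0.4188, 0.2307]
tcp_rot: [0.975, 0.222, -0.0, -0.0]
contact_force: [0.5, 0.3, 0.2]
opening: 0.994
```

Request:
send_rows(
  translation=[
    [0.835,-0.99,0.0],
    [0.835,-0.99,0.0],
    [0.835,-0.99,0.0],
    [0.835,-0.99,0.0],
    [0.835,-0.99,0.0],
  ],
  rotation=[
    [0,0,0],
    [0,0,0],
    [0,0,0],
    [0,0,0],
    [0,0,0],
  ],
  grip=[85,85,85,85,85],
)

```text
time: 1.35
eef_pos: [0.3894, -0.2308, 0.2309]
tcp_rot: [0.975, 0.222, -0.0, -0.0]
contact_force: [-0.7, 0.1, -0.3]
opening: 0.994
```

Request:
send_rows(
  translation=[
    [0.835,-0.99,0.0],
    [0.835,-0.99,0.0],
    [0.835,-0.99,0.0],
    [0.835,-0.99,0.0],
    [0.835,-0.99,0.0],
  ],
  rotation=[
    [0,0,0],
    [0,0,0],
    [0,0,0],
    [0,0,0],
    [0,0,0],
  ],
  grip=[85,85,85,85,85],
)

```text
time: 1.98
eef_pos: [0.4379, -0.0428, 0.231]
tcp_rot: [0.975, 0.222, -0.0, -0.0]
contact_force: [0.6, 1.1, 0.2]
opening: 0.991
```

Request:
send_rows(
  translation=[
    [0,0,0],
    [0,0,0],
    [0,0,0],
    [0,0,0],
    [0,0,0],
  ],
  rotation=[
    [0,0,-1],
    [0,0,-1],
    [0,0,-1],
    [0,0,-1],
    [0,0,-1],
  ],
  grip=[85,85,85,85,85],
)

```text
time: 2.6
eef_pos: [0.4377, -0.044, 0.2308]
tcp_rot: [0.903, 0.429, -0.0, -0.0]
contact_force: [0.7, 0.8, 0.7]
opening: 0.993
```

Request:
send_rows(
  translation=[
    [0,0,0],
    [0,0,0],
    [0,0,0],
    [0,0,0],
    [0,0,0],
  ],
  rotation=[
    [0,0,-1],
    [0,0,-1],
    [0,0,-1],
    [0,0,-1],
    [0,0,-1],
  ],
  grip=[85,85,85,85,85],
)

```text
time: 3.22
eef_pos: [0.4377, -0.044, 0.2308]
tcp_rot: [0.789, 0.614, -0.0, -0.0]
contact_force: [-0.4, 0.3, -0.0]
opening: 0.997
```

Request:
send_rows(
  translation=[
    [0,0,0],
    [0,0,0],
  ],
  rotation=[
    [0,0,-1],
    [0,0,0],
  ],
  grip=[85,85],
)

```text
time: 3.48
eef_pos: [0.4378, -0.044, 0.2309]
tcp_rot: [0.763, 0.647, -0.0, -0.0]
contact_force: [0.2, -0.1, 0.6]
opening: 0.996
```

Run:
```python
from h import *
im,K,W=cam("wrist","pics/w1.png"); np.savez("w1.npz",K=K,W=W)
s=ctrl.get_state(); print(s['time'],s['eef_pos'],R.from_quat(s['tcp_rot']).as_matrix().round(3),s['qpos'],s['contact_force'],W.round(3))
```

```text
3.525 [ 0.43784268 -0.04407218  0.23098299] [[ 0.164  0.987 -0.001]
 [ 0.987 -0.164  0.   ]
 [ 0.    -0.001 -1.   ]] [-3.31656288e-01 -2.56706547e-01  2.12682870e+00 -1.97266790e-05
  1.27211649e+00 -1.67158309e-01] [-1.00632559 -0.68845706 -0.30603318] [[ 0.986 -0.158 -0.044  0.448]
 [-0.164 -0.952 -0.259  0.021]
 [-0.001  0.262 -0.965  0.373]
 [ 0.     0.     0.     1.   ]]
```

View pics/w1.png

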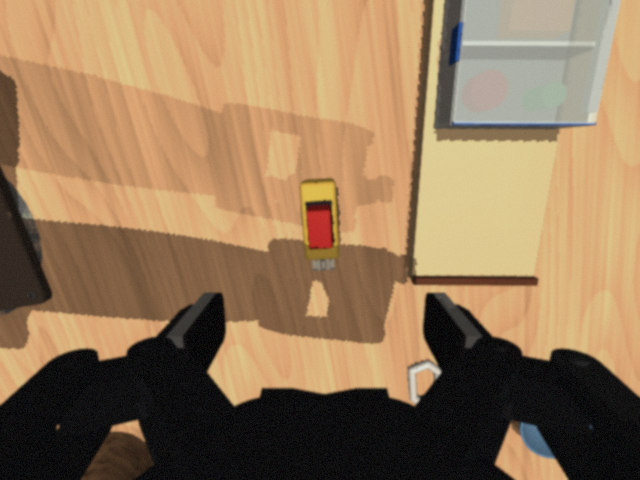

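The wrist view shows the red lock at (319,228), the hook at (322,265), the lip's outer edge along v≈282 for u 413–537, and the organizer's near edge along v≈125.

Run:
```python
from h import *
im=cv2.imread("pics/w1.png");d=np.load("w1.npz");K,W=d['K'],d['W']
hsv=cv2.cvtColor(im,cv2.COLOR_BGR2HSV); g=cv2.cvtColor(im,cv2.COLOR_BGR2GRAY).astype(float)
for n,m,z in(("red",red(im),.082),("case",mask(im,(20,150,90),(32,255,255)),.048)):
    if n=="case": m[:, :290]=0; m[:,350:]=0; m[:170]=0;m[275:]=0
    b=cv2.boxPoints(cv2.minAreaRect(blob(m))); P=np.array([onz(K,W,p,z) for p in b]); print(n,b.round(1).tolist(),P[:,:2].round(4).tolist(),P.mean(0).round(4))
def line(us,v0,v1,sgn,z,name):
    pts=[]
    for u in us:
        gr=sgn*np.diff(cv2.GaussianBlur(g,(0,0),0.8)[v0:v1,u]); pts.append((u,v0+np.argmax(gr)+.5))
    vx,vy,x,y=cv2.fitLine(np.array(pts,np.float32),cv2.DIST_HUBER,0,.01,.01).ravel()
    f=lambda u:(u,y+(u-x)*vy/vx)
    A,B=[onz(K,W,f(u),z) for u in(us[0],us[-1])]
    print(name,f(us[0]),f(us[-1]),A.round(4),B.round(4),"xang",np.degrees(np.arctan2(*(B-A)[1::-1])).round(2)); return A,B
line(range(420,532),277,292,1,.048,"lip outer")
line(range(420,532),268,282,-1,.048,"lip inner")
line(range(462,590),116,126,-1,.09,"org trim up"); line(range(462,590),118,135,1,.09,"org trim lo")
for u in(440,480,520,560): print(u,g[116:140,u].astype(int).tolist())
for v in(160,200,240,260): print(v,g[v,405:432].astype(int).tolist(),g[v,525:562].astype(int).tolist())
```

```text
red [[306.20001220703125, 205.8000030517578], [329.70001220703125, 204.0], [333.0, 246.8000030517578], [309.5, 248.60000610351562]] [[0.4253, -0.0218], [0.446, -0.0236], [0.4427, -0.0627], [0.4213, -0.0609]] [ 0.4338 -0.0423  0.082 ]
case [[299.1000061035156, 180.6999969482422], [334.3999938964844, 178.1999969482422], [340.0, 256.8999938964844], [304.70001220703125, 259.3999938964844]] [[0.4201, -0.0017], [0.4541, -0.0049], [0.4474, -0.0843], [0.4112, -0.0811]] [ 0.4332 -0.043   0.048 ]
lip outer (420, np.float32(284.16153)) (531, np.float32(285.6249)) [ 0.5256 -0.1277  0.048 ] [ 0.6403 -0.1484  0.048 ] xang -10.22
lip inner (420, np.float32(275.5)) (531, np.float32(275.5)) [ 0.5264 -0.118   0.048 ] [ 0.6403 -0.1369  0.048 ] xang -9.41
org trim up (462, np.float32(123.5)) (589, np.float32(123.5)) [0.5613 0.0244 0.09  ] [0.6619 0.0077 0.09  ] xang -9.43
org trim lo (462, np.float32(128.62927)) (589, np.float32(128.1527)) [0.561  0.0205 0.09  ] [0.662  0.0041 0.09  ] xang -9.22
440 [71, 72, 71, 72, 72, 72, 74, 77, 77, 77, 82, 79, 86, 104, 113, 114, 115, 117, 115, 115, 116, 118, 116, 12
[... 942 characters left out ...]
186, 183, 188, 187, 185, 184, 184, 183, 185, 184, 185, 184, 187]
240 [160, 123, 94, 70, 71, 68, 71, 71, 79, 116, 161, 190, 200, 202, 202, 201, 200, 200, 203, 203, 201, 201, 200, 201, 200, 201, 202] [203, 200, 199, 200, 201, 200, 200, 201, 199, 197, 199, 199, 201, 197, 191, 187, 185, 184, 188, 189, 189, 186, 184, 183, 179, 183, 187, 191, 190, 186, 188, 184, 183, 187, 189, 190, 191]
260 [74, 72, 68, 69, 65, 62, 63, 71, 93, 109, 135, 168, 194, 200, 199, 200, 202, 200, 201, 202, 200, 200, 202, 204, 200, 200, 201] [200, 202, 198, 199, 200, 198, 200, 201, 200, 200, 197, 189, 181, 182, 183, 185, 185, 185, 189, 189, 190, 189, 186, 185, 186, 188, 193, 190, 189, 189, 186, 182, 183, 181, 186, 188, 190]
```

Request:
send_rows(
  translation=[
    [0.03,-0.14,0.9],
    [0,0,1],
    [0,0,1],
    [0,0,1],
    [0,0,0.9],
  ],
  rotation=[
    [0,0,-0.74],
    [0,0,0],
    [0,0,0],
    [0,0,0],
    [0,0,0],
  ],
  grip=[70,60,60,55,55],
)

```text
time: 4.15
eef_pos: [0.4338, -0.0425, 0.0862]
tcp_rot: [0.742, 0.671, -0.0, -0.0]
contact_force: [0.4, -0.0, 0.6]
opening: 0.645
```

Request:
send_rows(
  translation=[
    [0,0,0.6],
    [0,0,0.3],
    [0,0,0],
  ],
  rotation=[
    [0,0,0],
    [0,0,0],
    [0,0,0],
  ],
  grip=[50,45,40],
)

```text
time: 4.53
eef_pos: [0.4338, -0.0425, 0.0599]
tcp_rot: [0.741, 0.671, -0.0, -0.001]
contact_force: [0.7, -0.2, 0.7]
opening: 0.466
```

Run:
```python
from h import *
im,K,W=cam("wrist","pics/w2.png"); im2,_,_=cam("side")
cv2.imwrite("pics/c2.png",np.hstack([cv2.resize(im,(400,300)),cv2.resize(im2[210:330,180:340],(400,300))]))
s=ctrl.get_state(); print(s['time'],s['eef_pos'],R.from_quat(s['tcp_rot']).as_matrix().round(3),s['contact_force'])
```

```text
4.625 [ 0.43470986 -0.04279908  0.06105645] [[ 0.099  0.995  0.001]
 [ 0.995 -0.099 -0.   ]
 [-0.     0.001 -1.   ]] [0.49275635 0.04909412 0.7069733 ]
```

View pics/c2.png

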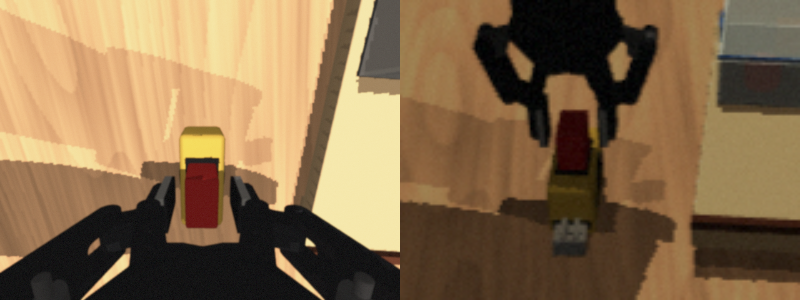

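The red lock is centred between the fingers and lined up with the jaws, so I'll close.

Request:
send_rows(
  translation=[
    [0,0,0.1],
    [0,0,0],
    [0,0,0],
    [0,0,0],
    [0,0,0],
  ],
  rotation=[
    [0,0,0],
    [0,0,0],
    [0,0,0],
    [0,0,0],
    [0,0,0],
  ],
  grip=[35,28,22,16,16],
  squeeze=60,
)

```text
time: 5.25
eef_pos: [0.4338, -0.0426, 0.0575]
tcp_rot: [0.741, 0.671, -0.0, -0.0]
contact_force: [-3.7, -0.2, 4.7]
opening: 0.25
```

Request:
send_rows(
  translation=[
    [0,0,0],
    [0,0,-0.3],
    [0,0,-1],
    [0,0,-1],
    [0,0,-0.5],
  ],
  rotation=[
    [0,0,0],
    [0,0,0],
    [0,0,0.4],
    [0,0,0.34],
    [0,0,0],
  ],
  grip=[16,16,16,16,16],
)

```text
time: 5.88
eef_pos: [0.435, -0.0428, 0.1428]
tcp_rot: [0.762, 0.647, 0.001, 0.001]
contact_force: [0.3, 0.5, -3.1]
opening: 0.242
```

Run:
```python
from h import *
im,K,W=cam("wrist","pics/w3.png"); np.savez("w3.npz",K=K,W=W); im2,_,_=cam("side"); im3,_,_=cam("scene")
cv2.imwrite("pics/c3.png",np.hstack([im[:,:400][:450,160:],cv2.resize(im2[190:320,180:310],(450,450))[:,:450]]) if 0 else np.hstack([cv2.resize(im,(400,300)),cv2.resize(im2[200:320,180:340],(400,300))]))
s=ctrl.get_state(); print(s['time'],s['eef_pos'],R.from_quat(s['tcp_rot']).as_matrix().round(3),s['contact_force'],s['opening']*85.4)
```

```text
6.025 [ 0.43430239 -0.04259322  0.14141042] [[ 0.162  0.987  0.001]
 [ 0.987 -0.162 -0.   ]
 [-0.     0.001 -1.   ]] [-0.16155438  0.09171218 -3.29189197] 20.66755043977756
```

View pics/c3.png

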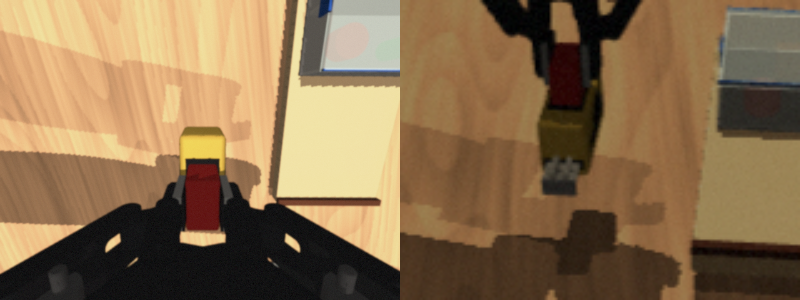

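The tape is held: the force reads -3.3 N (its weight) and the case hangs level, yaw now along the riser. I'll measure the lip and organizer a second time from here.

Run:
```python
from h import *
im=cv2.imread("pics/w3.png");d=np.load("w3.npz");K,W=d['K'],d['W']
g=cv2.GaussianBlur(cv2.cvtColor(im,cv2.COLOR_BGR2GRAY).astype(float),(0,0),.8)
ex=np.array([.987,-.162,0]);ey=np.array([.162,.987,0])
tc=np.array([.4343,-.0426,0])
def line(us,v0,v1,sgn,z,name):
    pts=[(u,v0+np.argmax(sgn*np.diff(g[v0:v1,u]))+.5) for u in us]
    vx,vy,x,y=cv2.fitLine(np.array(pts,np.float32),cv2.DIST_HUBER,0,.01,.01).ravel()
    P=[onz(K,W,(u,y+(u-x)*vy/vx),z) for u in(us[0],us[-1])]
    print(name,round(y,1),[((p-tc)@ex*1e3,(p-tc)@ey*1e3) for p in P],"ang",np.degrees(np.arctan2(*(P[1]-P[0])[1::-1])).round(2))
line(range(460,600),322,345,1,.048,"lip outer z48"); line(range(460,600),305,325,-1,.04,"lip inner foot z40")
line(range(490,635),108,128,-1,.09,"org up"); line(range(490,635),110,135,1,.09,"org lo")
line(range(300,350),195,225,-1,0,"x") if 0 else None
for u in(480,540): print(u,g[310:345,u].astype(int).tolist(),g[100:145,u].astype(int).tolist())
print("case col",[(v,im[v,325].tolist()) for v in range(195,262,4)])
hsv=cv2.cvtColor(im,cv2.COLOR_BGR2HSV);row=hsv[320,440:630];print("row320 dark", [ (440+i) for i in range(190) if row[i,2]<90][:2], [(440+i) for i in range(190) if row[i,2]<90][-2:])
for p in((443,320),(607,320)): P=onz(K,W,p,.048)-tc; print(P@ex,P@ey)
```

```text
lip outer z48 328.5 [(np.float64(109.04351353684996), np.float64(-70.00443255929157)), (np.float64(220.04131247663082), np.float64(-70.29572057685324))] ang -9.47
lip inner foot z40 315.5 [(np.float64(111.46046634392171), np.float64(-62.8016626771289)), (np.float64(224.89733904106694), np.float64(-63.07935513671978))] ang -9.46
org up 111.6 [(np.float64(91.98710683776481), np.float64(87.364439557544)), (np.float64(171.50235910327422), np.float64(86.99272737239416))] ang -9.59
org lo 121.5 [(np.float64(92.68392584057071), np.float64(82.03487227085793)), (np.float64(172.7210511595582), np.float64(82.01703851488081))] ang -9.33
480 [223, 223, 222, 217, 198, 159, 105, 61, 43, 48, 62, 73, 79, 80, 80, 80, 82, 95, 124, 162, 190, 204, 208, 209, 210, 211, 211, 211, 211, 210, 206, 195, 170, 129, 82] [100, 101, 103, 104, 105, 104, 103, 101, 100, 99, 99, 98, 97, 96, 95, 95, 96, 97, 98, 101, 112, 133, 154, 162, 156, 148, 151, 164, 177, 184, 186, 186, 185, 185, 185, 186, 189, 193, 201, 212, 220, 223, 224, 224, 224]
540 [223, 223, 222, 219, 203, 167, 115, 69, 44, 44, 57, 69, 75, 76, 77, 79, 80, 88, 111, 145, 176, 192, 199, 200, 200, 201, 203, 207, 209, 210, 211, 210, 210, 210, 209] [200, 201, 201, 201, 201, 201, 202, 204, 208, 210, 198, 170, 134, 108, 97, 92, 87, 83, 81, 83, 88, 98, 113, 126, 130, 131, 132, 131, 131, 132, 132, 132, 131, 131, 132, 134, 142, 164, 192, 213, 221, 223, 223, 224, 224]
case col [(195, [123, 176, 231]), (199, [126, 179, 231]), (203, [66, 120, 155]), (207, [39, 99, 125]), (211, [40, 101, 128]), (215, [47, 116, 147]), (219, [79, 188, 229]), (223, [86, 206, 239]), (227, [89, 212, 241]), (231, [90, 211, 241]), (235, [91, 211, 240]), (239, [92, 214, 242]), (243, [90, 211, 241]), (247, [87, 208, 239]), (251, [88, 208, 239]), (255, [32, 44, 54]), (259, [38, 38, 38])]
row320 dark [442, 443] [604, 605]
0.0947936395353607 -0.06247901933078636
0.2247633877778433 -0.06280505586091066
```

Request:
send_rows(
  translation=[
    [-0.09,0.9,0],
    [-0.09,0.9,0],
    [-0.09,0.9,0],
    [-0.09,0.9,0],
    [-0.09,0.9,0],
  ],
  rotation=[
    [0,0,0],
    [0,0,0],
    [0,0,0],
    [0,0,0],
    [0,0,0],
  ],
  grip=[16,16,16,16,16],
)

```text
time: 6.65
eef_pos: [0.5648, -0.0776, 0.1386]
tcp_rot: [0.762, 0.647, -0.001, -0.002]
contact_force: [-0.1, 0.2, -3.2]
opening: 0.246
```

Request:
send_rows(
  translation=[
    [-0.09,0.83,0],
    [0,0,0],
    [0,0,0.5],
    [0,0,0.5],
    [0,0,0],
  ],
  rotation=[
    [0,0,0],
    [0,0,0],
    [0,0,0],
    [0,0,0],
    [0,0,0],
  ],
  grip=[16,16,16,16,16],
)

```text
time: 7.28
eef_pos: [0.5867, -0.0837, 0.1082]
tcp_rot: [0.762, 0.647, -0.002, -0.003]
contact_force: [-0.7, 0.8, -3.6]
opening: 0.251
```

Run:
```python
from h import *
im,K,W=cam("wrist","pics/w4.png"); np.savez("w4.npz",K=K,W=W); im2,_,_=cam("side","pics/s4.png"); im3,_,_=cam("scene")
cv2.imwrite("pics/c4.png",np.hstack([cv2.resize(im3[180:300,240:400],(400,300),interpolation=2),cv2.resize(im2[200:320,260:420],(400,300),interpolation=2)]))
s=ctrl.get_state(); print(s['time'],s['eef_pos'],R.from_quat(s['tcp_rot']).as_matrix().round(3),s['contact_force'],s['opening']*85.4)
```

```text
7.425 [ 0.58923374 -0.08450284  0.11150676] [[ 0.162  0.987  0.   ]
 [ 0.987 -0.162 -0.   ]
 [-0.     0.    -1.   ]] [-0.03789022  0.59524592 -2.7904971 ] 20.814546019808258
```

View pics/c4.png

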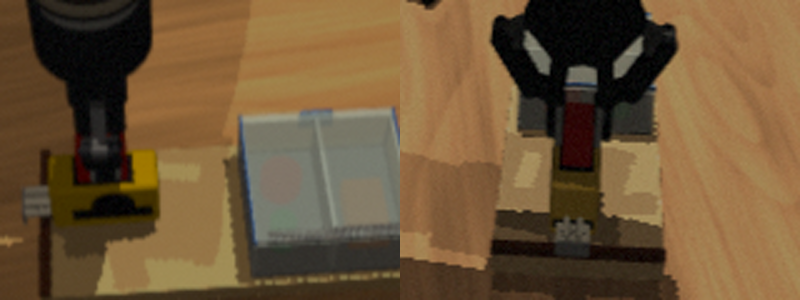

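The scene crop shows the hook beyond the lip and the case over the bare board, centred across the riser. I'll lower in small steps and watch the force.

Request:
send_rows(
  translation=[
    [0,0,0.1],
    [0,0,0.1],
    [0,0,0.1],
    [0,0,0],
    [0,0,0],
  ],
  rotation=[
    [0,0,0],
    [0,0,0],
    [0,0,0],
    [0,0,0],
    [0,0,0],
  ],
  grip=[16,16,16,16,16],
)

```text
time: 8.05
eef_pos: [0.5893, -0.0845, 0.1023]
tcp_rot: [0.762, 0.647, 0.0, 0.0]
contact_force: [0.7, 1.2, -2.6]
opening: 0.244
```

Request:
send_rows(
  translation=[
    [0,0,0.05],
    [0,0,0.05],
    [0,0,0],
    [0,0,0],
  ],
  rotation=[
    [0,0,0],
    [0,0,0],
    [0,0,0],
    [0,0,0],
  ],
  grip=[16,16,16,16],
)

```text
time: 8.55
eef_pos: [0.5892, -0.0845, 0.0993]
tcp_rot: [0.762, 0.647, -0.0, -0.0]
contact_force: [0.2, -0.7, -2.7]
opening: 0.244
```

Request:
send_rows(
  translation=[
    [0,0,0.03],
    [0,0,0],
    [0,0,0],
  ],
  rotation=[
    [0,0,0],
    [0,0,0],
    [0,0,0],
  ],
  grip=[16,16,16],
)

```text
time: 8.93
eef_pos: [0.5892, -0.0845, 0.0984]
tcp_rot: [0.762, 0.647, 0.0, -0.0]
contact_force: [0.8, 0.1, -3.0]
opening: 0.245
```

Request:
send_rows(
  translation=[
    [0,0,0.03],
    [0,0,0],
    [0,0,0],
  ],
  rotation=[
    [0,0,0],
    [0,0,0],
    [0,0,0],
  ],
  grip=[16,16,16],
)

```text
time: 9.3
eef_pos: [0.5893, -0.0845, 0.0976]
tcp_rot: [0.762, 0.647, 0.0, 0.0]
contact_force: [-0.1, 0.4, -3.3]
opening: 0.248
```

Request:
send_rows(
  translation=[
    [0.2,0,0],
    [0.3,0,0],
    [0.3,0,0],
    [0.0,0,0],
    [0,0,0],
  ],
  rotation=[
    [0,0,0],
    [0,0,0],
    [0,0,0],
    [0,0,0],
    [0,0,0],
  ],
  grip=[16,16,16,16,16],
)

```text
time: 9.93
eef_pos: [0.5933, -0.0608, 0.0977]
tcp_rot: [0.762, 0.647, 0.0, 0.0]
contact_force: [0.2, -2.5, -3.1]
opening: 0.248
```

Run:
```python
from h import *
im,K,W=cam("wrist","pics/w5.png"); np.savez("w5.npz",K=K,W=W); im2,_,_=cam("side"); im3,_,_=cam("scene")
cv2.imwrite("pics/c5.png",np.hstack([cv2.resize(im3[180:300,240:400],(400,300),interpolation=2),cv2.resize(im2[200:320,260:420],(400,300),interpolation=2)]))
f=[ctrl.get_state()['contact_force']]
s=ctrl.get_state(); print(s['time'],s['eef_pos'],f,np.dot(f[0],[.162,.987,0]))
```

```text
10.075 [ 0.5932414  -0.0610282   0.09763425] [array([ 0.06323909, -2.01712243, -2.5758887 ])] -1.9806551106497101
```

View pics/c5.png

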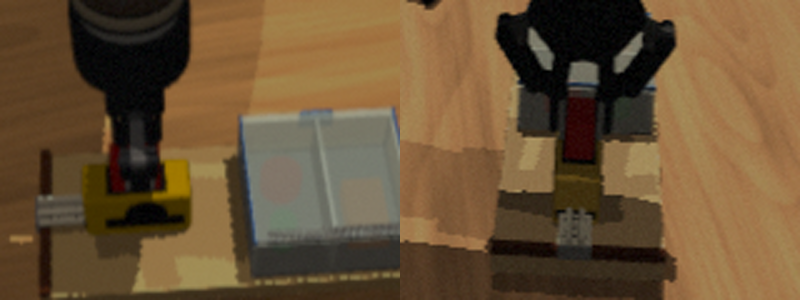

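The hook has caught on the lip: the blade is drawn across it and I read about 2 N of pull. Backing up, with small steps near contact.

Request:
send_rows(
  translation=[
    [0.3,0,0],
    [0.3,0,0],
    [0.3,0,0],
    [0.0,0,0],
    [0,0,0],
  ],
  rotation=[
    [0,0,0],
    [0,0,0],
    [0,0,0],
    [0,0,0],
    [0,0,0],
  ],
  grip=[16,16,16,16,16],
)

```text
time: 10.7
eef_pos: [0.5976, -0.0339, 0.0976]
tcp_rot: [0.762, 0.647, 0.0, -0.0]
contact_force: [-0.1, -2.7, -2.9]
opening: 0.247
```

Run:
```python
from h import *
im,K,W=cam("wrist","pics/w6.png"); im3,_,_=cam("scene")
cv2.imwrite("pics/c6.png",np.hstack([cv2.resize(im[100:340,240:560],(400,300)),cv2.resize(im3[180:300,240:400],(400,300),interpolation=2)]))
s=ctrl.get_state(); f=s['contact_force'];print(s['time'],s['eef_pos'],f,np.dot(f,[.162,.987,0]))
```

```text
10.8 [ 0.59761188 -0.03420136  0.09758175] [ 0.59555653 -2.88796063 -2.73848289] -2.7539369831092335
```

View pics/c6.png

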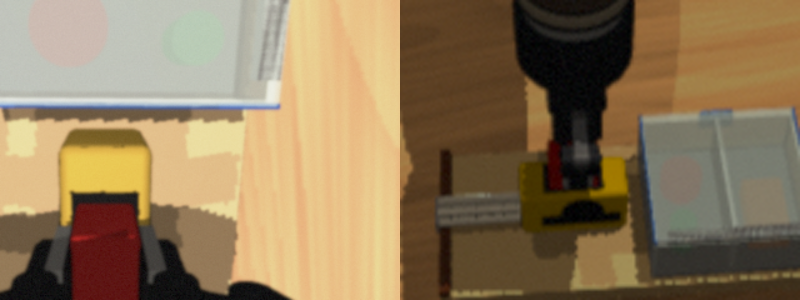

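About 10 mm of gap is left, and the tape is square to the wall.

Request:
send_rows(
  translation=[
    [0.06,0,0],
    [0.06,0,0],
    [0.03,0,0],
    [0.0,0,0],
  ],
  rotation=[
    [0,0,0],
    [0,0,0],
    [0,0,0],
    [0,0,0],
  ],
  grip=[16,16,16,16],
)

```text
time: 11.3
eef_pos: [0.5984, -0.0298, 0.0976]
tcp_rot: [0.762, 0.647, 0.0, 0.0]
contact_force: [0.6, -5.0, -1.3]
opening: 0.25
```

Request:
send_rows(
  translation=[
    [0.03,0,0],
    [0.0,0,0],
    [0.0,0,0],
  ],
  rotation=[
    [0,0,0],
    [0,0,0],
    [0,0,0],
  ],
  grip=[16,16,16],
)

```text
time: 11.68
eef_pos: [0.5985, -0.0289, 0.0976]
tcp_rot: [0.762, 0.647, 0.0, 0.0]
contact_force: [-0.6, -5.0, -1.3]
opening: 0.24
```

Run:
```python
from h import *
F=[]
for i in range(3):
    im,K,W=cam("wrist"); F.append(ctrl.get_state()['contact_force'])
im3,_,_=cam("scene"); F.append(ctrl.get_state()['contact_force'])
cv2.imwrite("pics/c7.png",np.hstack([cv2.resize(im[140:260,260:420],(400,300),interpolation=2),cv2.resize(im3[210:300,280:400],(400,300),interpolation=2)]))
s=ctrl.get_state(); f=np.mean(F,0);print(s['time'],s['eef_pos'],f,np.dot(f,[.162,.987,0]),s['wrist_torque'],s['opening']*85.4)
```

```text
11.875 [ 0.59848616 -0.02885966  0.09759422] [-0.03644894 -4.59032315 -1.34820202] -4.536553678003516 [-0.86646819 -0.07706146  0.08508671] 20.425478757261672
```

View pics/c7.png

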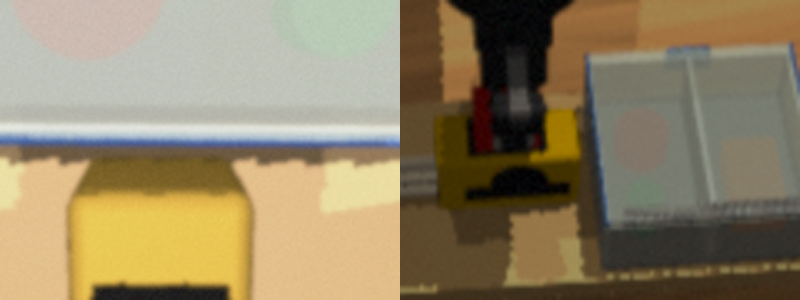

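There is still a small gap to the wall. The 4.6 N matches the spring (about 3.6 N) plus rubbing on the riser. Continuing in sub-millimetre steps.

Request:
send_rows(
  translation=[
    [0.03,0,0],
    [0.0,0,0],
    [0.0,0,0],
  ],
  rotation=[
    [0,0,0],
    [0,0,0],
    [0,0,0],
  ],
  grip=[16,16,16],
)

```text
time: 12.25
eef_pos: [0.5986, -0.028, 0.0976]
tcp_rot: [0.762, 0.647, 0.0, 0.0]
contact_force: [-0.4, -4.6, 0.1]
opening: 0.244
```

Request:
send_rows(
  translation=[
    [0.02,0,0],
    [0.0,0,0],
    [0.0,0,0],
  ],
  rotation=[
    [0,0,0],
    [0,0,0],
    [0,0,0],
  ],
  grip=[16,16,16],
)

```text
time: 12.62
eef_pos: [0.5987, -0.0275, 0.0976]
tcp_rot: [0.762, 0.647, 0.0, 0.0]
contact_force: [-0.0, -5.1, -1.4]
opening: 0.245
```

Request:
send_rows(
  translation=[
    [0.02,0,0],
    [0.0,0,0],
    [0.0,0,0],
  ],
  rotation=[
    [0,0,0],
    [0,0,0],
    [0,0,0],
  ],
  grip=[16,16,16],
)

```text
time: 13.0
eef_pos: [0.5988, -0.0269, 0.0976]
tcp_rot: [0.762, 0.647, 0.0, 0.0]
contact_force: [0.0, -4.7, -1.2]
opening: 0.245
```

Request:
send_rows(
  translation=[
    [0.02,0,0],
    [0.0,0,0],
    [0.0,0,0],
  ],
  rotation=[
    [0,0,0],
    [0,0,0],
    [0,0,0],
  ],
  grip=[16,16,16],
)

```text
time: 13.38
eef_pos: [0.5989, -0.0263, 0.0976]
tcp_rot: [0.762, 0.647, 0.0, 0.0]
contact_force: [0.9, -5.1, -0.8]
opening: 0.245
```

Request:
send_rows(
  translation=[
    [0.02,0,0],
    [0.0,0,0],
    [0.0,0,0],
  ],
  rotation=[
    [0,0,0],
    [0,0,0],
    [0,0,0],
  ],
  grip=[16,16,16],
)

```text
time: 13.75
eef_pos: [0.599, -0.0257, 0.0976]
tcp_rot: [0.762, 0.647, -0.0, 0.0]
contact_force: [0.7, -5.0, -0.7]
opening: 0.241
```

Request:
send_rows(
  translation=[
    [0.02,0,0],
    [0.0,0,0],
    [0.0,0,0],
  ],
  rotation=[
    [0,0,0],
    [0,0,0],
    [0,0,0],
  ],
  grip=[16,16,16],
)

```text
time: 14.12
eef_pos: [0.5991, -0.0251, 0.0976]
tcp_rot: [0.762, 0.647, -0.0, 0.0]
contact_force: [0.1, -6.2, -1.3]
opening: 0.24
```

```bash
cat > avg.py <<'E'
from h import *
F=[]
for i in range(6): cam("wrist"); F.append(ctrl.get_state()['contact_force'])
s=ctrl.get_state(); f=np.mean(F,0);print(s['time'],s['eef_pos'],f.round(2),np.std(F,0).round(2),np.dot(f,[.162,.987,0]),s['wrist_torque'])
E
python3 avg.py
```

```text
14.425 [ 0.59908652 -0.02509435  0.09760251] [-0.06 -4.72 -0.84] [0.56 0.25 0.81] -4.666616026448959 [-0.98816783 -0.05287334  0.02382456]
```

Only noise so far, with no contact. Continuing.

Request:
send_rows(
  translation=[
    [0.02,0,0],
    [0.0,0,0],
    [0.0,0,0],
  ],
  rotation=[
    [0,0,0],
    [0,0,0],
    [0,0,0],
  ],
  grip=[16,16,16],
)

```text
time: 14.8
eef_pos: [0.5992, -0.0245, 0.0976]
tcp_rot: [0.762, 0.647, 0.0, 0.0]
contact_force: [0.1, -4.9, -0.8]
opening: 0.245
```

Request:
send_rows(
  translation=[
    [0.02,0,0],
    [0.0,0,0],
    [0.0,0,0],
  ],
  rotation=[
    [0,0,0],
    [0,0,0],
    [0,0,0],
  ],
  grip=[16,16,16],
)

```text
time: 15.18
eef_pos: [0.5993, -0.0239, 0.0976]
tcp_rot: [0.762, 0.647, -0.0, 0.0]
contact_force: [-0.3, -5.1, -1.9]
opening: 0.247
```

```bash
python3 avg.py
```

```text
15.475 [ 0.59930107 -0.02392476  0.09761267] [-0.28 -5.18 -0.73] [0.19 0.8  0.39] -5.153960470511164 [-0.97655588 -0.0615996   0.05654256]
```

Request:
send_rows(
  translation=[
    [0.02,0,0],
    [0.0,0,0],
    [0.0,0,0],
  ],
  rotation=[
    [0,0,0],
    [0,0,0],
    [0,0,0],
  ],
  grip=[16,16,16],
)

```text
time: 15.85
eef_pos: [0.5994, -0.0233, 0.0976]
tcp_rot: [0.762, 0.647, -0.0, 0.0]
contact_force: [-0.5, -4.7, -1.4]
opening: 0.245
```

Request:
send_rows(
  translation=[
    [0.02,0,0],
    [0.0,0,0],
    [0.0,0,0],
  ],
  rotation=[
    [0,0,0],
    [0,0,0],
    [0,0,0],
  ],
  grip=[16,16,16],
)

```text
time: 16.23
eef_pos: [0.5995, -0.0227, 0.0976]
tcp_rot: [0.762, 0.647, -0.0, 0.0]
contact_force: [-0.1, -5.6, -1.0]
opening: 0.242
```

```bash
python3 avg.py
python3 - <<'E'
from h import *
im,K,W=cam("wrist","pics/w8.png"); im3,_,_=cam("scene")
cv2.imwrite("pics/c8.png",np.hstack([cv2.resize(im[120:240,260:420],(400,300),interpolation=2),cv2.resize(im3[210:300,280:400],(400,300),interpolation=2)]))
E
```

```text
16.525 [ 0.59946997 -0.02276079  0.0976061 ] [ 0.1  -5.45 -1.27] [0.32 0.6  0.26] -5.363580089864273 [-0.96811351 -0.0649829   0.03456999]
```

View pics/c8.png

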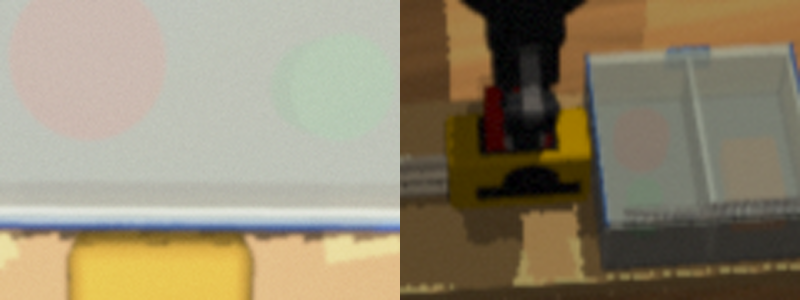

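It is practically touching in both crops, but the force is only just starting to rise. I'll continue until there is a clear rise of about 2 N.

Request:
send_rows(
  translation=[
    [0.02,0,0],
    [0.0,0,0],
    [0.0,0,0],
  ],
  rotation=[
    [0,0,0],
    [0,0,0],
    [0,0,0],
  ],
  grip=[16,16,16],
)

```text
time: 17.0
eef_pos: [0.5996, -0.0222, 0.0976]
tcp_rot: [0.762, 0.647, -0.0, 0.0]
contact_force: [0.1, -5.9, -1.6]
opening: 0.247
```

```bash
python3 avg.py
```

```text
17.3 [ 0.59956077 -0.02218979  0.09760129] [ 0.07 -5.13 -1.4 ] [0.48 0.25 0.28] -5.049782010437986 [-0.98273554  0.00193595  0.06123346]
```

Request:
send_rows(
  translation=[
    [0.02,0,0],
    [0.0,0,0],
    [0.0,0,0],
  ],
  rotation=[
    [0,0,0],
    [0,0,0],
    [0,0,0],
  ],
  grip=[16,16,16],
)

```text
time: 17.68
eef_pos: [0.5996, -0.0216, 0.0976]
tcp_rot: [0.762, 0.647, -0.0, 0.0]
contact_force: [-0.3, -5.1, -0.1]
opening: 0.245
```

Request:
send_rows(
  translation=[
    [0.02,0,0],
    [0.0,0,0],
    [0.0,0,0],
  ],
  rotation=[
    [0,0,0],
    [0,0,0],
    [0,0,0],
  ],
  grip=[16,16,16],
)

```text
time: 18.05
eef_pos: [0.5997, -0.021, 0.0976]
tcp_rot: [0.762, 0.647, -0.0, 0.0]
contact_force: [0.5, -4.8, -0.7]
opening: 0.242
```

```bash
python3 avg.py
```

```text
18.35 [ 0.59976692 -0.02098385  0.09760364] [ 0.35 -5.27 -1.25] [0.31 0.28 0.35] -5.14542688857029 [-1.0669331  -0.00912872  0.04757152]
```

Request:
send_rows(
  translation=[
    [0.02,0,0],
    [0.0,0,0],
    [0.0,0,0],
  ],
  rotation=[
    [0,0,0],
    [0,0,0],
    [0,0,0],
  ],
  grip=[16,16,16],
)

```text
time: 18.73
eef_pos: [0.5998, -0.0204, 0.0976]
tcp_rot: [0.762, 0.647, -0.0, 0.0]
contact_force: [0.0, -5.2, -0.8]
opening: 0.25
```

```bash
python3 avg.py
```

```text
19.025 [ 0.59986045 -0.02044744  0.09760046] [-0.14 -5.37 -0.78] [0.35 0.57 0.42] -5.32620156146635 [-0.98066624 -0.07989877  0.04825722]
```

Request:
send_rows(
  translation=[
    [0.02,0,0],
    [0.0,0,0],
    [0.0,0,0],
  ],
  rotation=[
    [0,0,0],
    [0,0,0],
    [0,0,0],
  ],
  grip=[16,16,16],
)

```text
time: 19.4
eef_pos: [0.5999, -0.0201, 0.0976]
tcp_rot: [0.762, 0.647, -0.0, 0.0]
contact_force: [-0.3, -6.1, -0.9]
opening: 0.242
```

```bash
python3 avg.py
python3 - <<'E'
from h import *
im,K,W=cam("wrist","pics/w9.png"); im2,_,_=cam("side");im3,_,_=cam("scene")
cv2.imwrite("pics/c9.png",np.hstack([cv2.resize(im2[180:300,260:420],(400,300),interpolation=2),cv2.resize(im3[210:270,320:400],(400,300),interpolation=2)]))
E
```

```text
19.7 [ 0.59988373 -0.0200902   0.0976077 ] [ 0.11 -5.93 -1.14] [0.29 0.48 0.27] -5.831608479709954 [-1.09435929 -0.02823139  0.01153066]
```

View pics/c9.png

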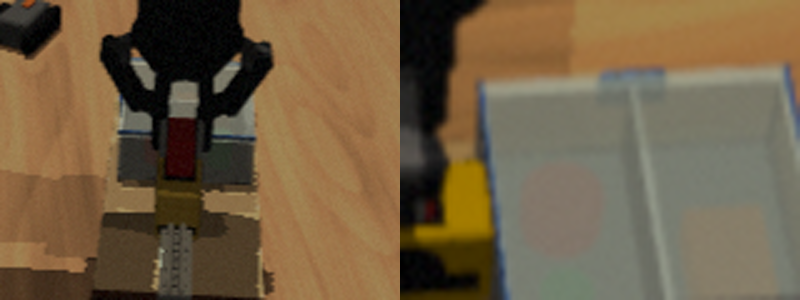

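The commanded step was 0.6 mm but the tool advanced only 0.36 mm, and the force rose by 0.6 N, so this is first contact. I'll add a little preload.

Request:
send_rows(
  translation=[
    [0.015,0,0],
    [0.0,0,0],
    [0.0,0,0],
  ],
  rotation=[
    [0,0,0],
    [0,0,0],
    [0,0,0],
  ],
  grip=[16,16,16],
)

```text
time: 20.23
eef_pos: [0.5999, -0.02, 0.0976]
tcp_rot: [0.762, 0.647, -0.001, 0.0]
contact_force: [-0.3, -7.9, -1.4]
opening: 0.244
```

```bash
python3 avg.py
```

```text
20.525 [ 0.59994173 -0.02004651  0.0976118 ] [-0.72 -7.26 -0.73] [0.4  0.36 0.38] -7.278748453675981 [-1.26063662  0.00926675  0.07855597]
```

Request:
send_rows(
  translation=[
    [0.01,0,0],
    [0,0,0.03],
    [0,0,0.03],
    [0,0,0],
    [0,0,0],
  ],
  rotation=[
    [0,0,0],
    [0,0,0],
    [0,0,0],
    [0,0,0],
    [0,0,0],
  ],
  grip=[16,16,16,16,16],
)

```text
time: 21.15
eef_pos: [0.6, -0.02, 0.0974]
tcp_rot: [0.762, 0.647, -0.001, 0.0]
contact_force: [-3.7, -7.9, 5.8]
opening: 0.247
```

```bash
python3 avg.py
```

```text
21.45 [ 0.60003251 -0.02001956  0.09738675] [-3.47 -7.38  5.34] [0.43 0.35 0.15] -7.846632299092084 [-1.36848568  0.59975605  0.02962718]
```

Request:
send_rows(
  translation=[
    [0,0,0.03],
    [0,0,0.02],
    [0,0,0],
    [0,0,0],
  ],
  rotation=[
    [0,0,0],
    [0,0,0],
    [0,0,0],
    [0,0,0],
  ],
  grip=[16,16,16,16],
)

```text
time: 21.95
eef_pos: [0.6001, -0.02, 0.0961]
tcp_rot: [0.762, 0.647, -0.001, 0.0]
contact_force: [-3.8, -7.8, 6.5]
opening: 0.243
```

Request:
send_rows(
  translation=[
    [0,0,0.03],
    [0,0,0.03],
    [0,0,0],
    [0,0,0],
  ],
  rotation=[
    [0,0,0],
    [0,0,0],
    [0,0,0],
    [0,0,0],
  ],
  grip=[16,16,16,16],
)

```text
time: 22.45
eef_pos: [0.6, -0.02, 0.0943]
tcp_rot: [0.762, 0.647, -0.001, 0.0]
contact_force: [-3.9, -7.8, 5.4]
opening: 0.246
```

```bash
python3 avg.py
```

```text
22.75 [ 0.60003088 -0.02003702  0.09427329] [-3.76 -7.46  6.17] [0.41 0.13 0.32] -7.9674340762330855 [-1.23384159  0.66220849  0.05825238]
```

Request:
send_rows(
  translation=[
    [0,0,0.03],
    [0,0,0.03],
    [0,0,0.03],
    [0,0,0],
    [0,0,0],
  ],
  rotation=[
    [0,0,0],
    [0,0,0],
    [0,0,0],
    [0,0,0],
    [0,0,0],
  ],
  grip=[16,16,16,16,16],
)

```text
time: 23.38
eef_pos: [0.6001, -0.02, 0.092]
tcp_rot: [0.762, 0.647, -0.001, 0.0]
contact_force: [-4.9, -7.4, 8.5]
opening: 0.248
```

```bash
python3 avg.py
```

```text
23.675 [ 0.60005345 -0.02003132  0.0919603 ] [-4.74 -7.49  7.99] [0.45 0.52 0.45] -8.162280918203395 [-1.28235643  0.88718927 -0.00784097]
```

Request:
send_rows(
  translation=[
    [0,0,0.03],
    [0,0,0.03],
    [0,0,0],
    [0,0,0],
  ],
  rotation=[
    [0,0,0],
    [0,0,0],
    [0,0,0],
    [0,0,0],
  ],
  grip=[16,16,16,16],
)

```text
time: 24.18
eef_pos: [0.6001, -0.0201, 0.0916]
tcp_rot: [0.762, 0.647, -0.001, 0.0]
contact_force: [-7.7, -7.3, 14.0]
opening: 0.244
```

```bash
python3 avg.py
```

```text
24.475 [ 0.600175   -0.02004148  0.09161851] [-7.77 -7.01 13.68] [0.44 0.61 0.31] -8.175255080944234 [-1.18473509  1.40402008  0.02909744]
```

Request:
send_rows(
  translation=[
    [0,-0.03,0.03],
    [0,0,0],
    [0,0,0],
  ],
  rotation=[
    [0,0,0],
    [0,0,0],
    [0,0,0],
  ],
  grip=[16,16,16],
)

```text
time: 24.85
eef_pos: [0.6, -0.02, 0.0916]
tcp_rot: [0.762, 0.647, -0.001, 0.001]
contact_force: [-7.3, -8.3, 15.7]
opening: 0.246
```

```bash
python3 avg.py
```

```text
25.15 [ 0.60006326 -0.02003923  0.09160265] [-7.62 -7.48 15.37] [0.45 0.24 0.74] -8.618189155946652 [-1.22072523  1.29459295  0.04242402]
```

The tool stopped sinking while the force kept rising, so the lock is on its hard stop, about 5.9 mm down at 15 N. I'll relieve the stored forces before opening.

Request:
send_rows(
  translation=[
    [0,-0.01,-0.04],
    [-0.02,-0.01,-0.04],
    [-0.02,0,-0.03],
    [0,0,0],
    [0,0,0],
  ],
  rotation=[
    [0,0,0],
    [0,0,0],
    [0,0,0],
    [0,0,0],
    [0,0,0],
  ],
  grip=[16,16,16,16,16],
)

```text
time: 25.78
eef_pos: [0.5996, -0.0201, 0.0916]
tcp_rot: [0.762, 0.647, 0.001, 0.001]
contact_force: [2.3, -4.9, 4.6]
opening: 0.245
```

```bash
python3 avg.py
```

```text
26.075 [ 0.59957936 -0.02006948  0.09157747] [ 1.72 -4.81  5.26] [0.56 0.49 0.34] -4.471948540526829 [-0.88888409 -0.40752609  0.00237616]
```

Request:
send_rows(
  translation=[
    [-0.025,0.015,-0.02],
    [0,0,0],
    [0,0,0],
    [0,0,0],
    [0,0,0],
  ],
  rotation=[
    [0,0,0],
    [0,0,0],
    [0,0,0],
    [0,0,0],
    [0,0,0],
  ],
  grip=[16,16,28,36,42],
  squeeze=20,
)

```text
time: 26.7
eef_pos: [0.5974, -0.0201, 0.0897]
tcp_rot: [0.762, 0.647, -0.001, -0.002]
contact_force: [-0.5, -0.0, 1.0]
opening: 0.492
```

```bash
python3 avg.py
python3 - <<'E'
from h import *
im,K,W=cam("wrist"); im3,_,_=cam("scene")
cv2.imwrite("pics/c10.png",np.hstack([cv2.resize(im,(400,300)),cv2.resize(im3[180:300,240:400],(400,300),interpolation=2)]))
print(ctrl.get_state()['opening']*85)
E
```

```text
27.0 [ 0.5986162  -0.02066207  0.09088518] [-0.17  0.08 -0.21] [0.44 0.51 0.4 ] 0.05364422937504229 [ 0.02863573  0.00839895 -0.04427202]
41.964748849128924
```

View pics/c10.png

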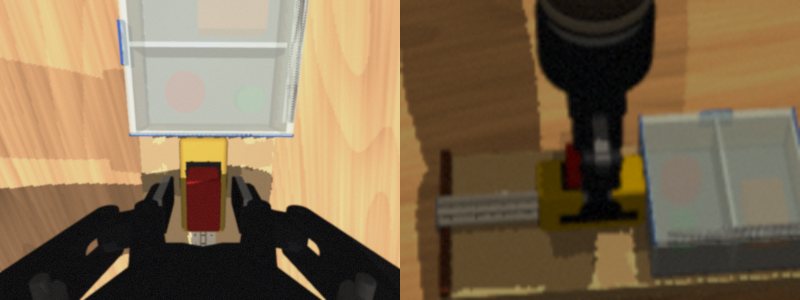

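The fingers are clear (42 mm open, no force), the case still sits against the organizer and the hook is on the lip. Retreating straight up.

Request:
send_rows(
  translation=[
    [0,0,-0.3],
    [0,0,-0.7],
    [0,0,-1],
    [0,0,-1],
    [0,0,-1],
  ],
  rotation=[
    [0,0,0],
    [0,0,0],
    [0,0,0],
    [0,0,0],
    [0,0,0],
  ],
  grip=[45,45,45,45,45],
)

```text
time: 27.72
eef_pos: [0.5991, -0.0208, 0.2141]
tcp_rot: [0.762, 0.647, 0.001, 0.001]
contact_force: [0.8, 0.2, 0.1]
opening: 0.527
```

Request:
send_rows(
  translation=[
    [0,0,-0.5],
    [0,0,0],
    [0,0,0],
    [0,0,0],
  ],
  rotation=[
    [0,0,0],
    [0,0,0],
    [0,0,0],
    [0,0,0],
  ],
  grip=[45,45,45,45],
)

```text
time: 28.22
eef_pos: [0.5979, -0.0206, 0.2242]
tcp_rot: [0.762, 0.647, -0.001, -0.001]
contact_force: [-0.2, 0.5, -0.0]
opening: 0.527
```

```bash
python3 avg.py
python3 - <<'E'
from h import *
im,K,W=cam("wrist"); im3,_,_=cam("scene")
cv2.imwrite("pics/c11.png",np.hstack([im[60:360,200:500][:, :400],cv2.resize(im3[180:300,240:400],(400,300),interpolation=2)]))
E
```

```text
28.525 [ 0.59859256 -0.02072101  0.22554684] [ 0.15 -0.12 -0.07] [0.44 0.33 0.62] -0.0952978758597067 [ 0.02539157  0.00274489 -0.00854164]
```

The viewer's picture limit is reached, so I'll check numerically.

Run:
```python
from h import *
im,K,W=cam("wrist"); m=mask(im,(20,150,60),(32,255,255)); m[:, :260]=0;m[:,400:]=0
ex=np.array([.987,-.162,0]);ey=np.array([.162,.987,0]);tc=np.array([.4343,-.0426,0])
for n,mm,z in(("case",m,.088),("lock",red(im),.116)):
    b=cv2.boxPoints(cv2.minAreaRect(blob(mm))); P=np.array([onz(K,W,p,z) for p in b])-tc; print(n,b.round(0).tolist(),(P@ex*1e3).round(1),(P@ey*1e3).round(1))
a,b=cv2.imread("pics/c10.png")[:,400:],cv2.imread("pics/c11.png")[:,-400:]
for c in(a,b): x=np.where(mask(c,(20,150,60),(32,255,255)).any(0))[0]; print(x.min(),x.max())
```

```text
case [[304.0, 189.0], [345.0, 189.0], [345.0, 275.0], [304.0, 275.0]] [141.8 176.1 177.3 140.5] [84.  84.   7.4  7.5]
lock [[311.0, 214.0], [338.0, 214.0], [338.0, 262.0], [311.0, 262.0]] [148.5 169.2 169.6 148.1] [68.  68.  29.2 29.2]
135 245
134 358
```

```bash
python3 -c "
from plant import ticket
print(ticket.sign_off())"
```

```text
the job is handed in; nothing more can be done
None
```

I handed the job in: the tape is stretched across the gap with its hook over the lip, its case at the organizer and its lock pressed down. Sign-off gave no verdict.

- **Hooking and backing:** I gripped the lock, set the hook over the lip, and backed the tape straight away at the riser's yaw. It touched the organizer wall with an estimated 2–3 N.
- **Locking:** I pressed the lock to its hard stop, about 5.8 mm of tool travel at about 15 N. Then I eased the stored forces, opened the fingers and moved straight up.
- **Last checks:** After the fingers opened, the picture showed the case still against the organizer and the hook on the lip. After the retreat, force was about zero. The wrist camera put the lock centre 48.6 mm along the riser, so the case back is at about 88.6 mm, where I felt contact, and the tape is square to within about 1°.
- **What disagreed:**
  - My camera estimates of the organizer wall were 2–7 mm short of where I felt contact, so I relied on the force.
  - The case-outline mask read about 77 mm long instead of 80 mm, probably because of the shaded back edge.
  - A before-and-after colour check on the scene picture was unusable.
- **Not checked:** I reached the picture limit, so I did not view the scene after retreating. I also did not re-measure the headlamp, quickdraw, dish or switch, though I kept the arm away from them.

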